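# Shift from second to third gear on the bench gearbox

### The arm

A 6-joint arm with a two-finger parallel gripper is mounted at the origin on a cart in front of the work surface, level with it; the furniture and walls round the work are solid. World frame = base frame: x ahead of the robot, y to its left, z up, the work surface at z = 0. Lengths are in m, angles in rad, forces in N, time in s.
With the tool pointing down it reaches from about 0.15 to 0.775 m from the base axis. Payload 6.1 kg.
Tool frame: the origin (TCP) lies midway between the tips of the shut fingers; the grasp point (between the pads) lies 19 mm behind it; z points along the fingers, y is the direction in which the jaws open and shut (so a half turn about z gives the same grasp; the last joint's range is limited). The gripper opens to 85 mm and grips with 20 to 120 N. Pads are 22 mm wide; open, the fingers measure 114 mm over their backs; the gripper's body (76 mm by 85 mm) begins 54 mm behind the grasp point. The pads swing forward as they close: fully open they stand 13 mm farther back than shut.
Start: joints at [-1.157, 0.126, -0.04, 1.405, 0, 1.571], TCP at [0.211, -0.481, 0.231] pointing down, gripper open.
Joint ranges: [-2.72, 2.72], [-0.95, 1.95], [-1.27, 1.35], [-1.78, 2.02], [-1.46, 1.47], [-3.14, 3.14]. Speed limits (rad/s): [2.39, 2.39, 3.01, 3.14, 3.14, 3.14].

### API

Orientations are given as a unit quaternion [x, y, z, w].
In Python, from bench import bot, viewer gives the robot as it stands. The module is installed in compiled form; this text tells all that it offers.
- The arm moves only by the tool carry_out, never from a script. Its argument "plan" is one flat list of numbers, 4 for each row, row after row: the shift along the tool's x, y, z in mm, then the turn about the tool's z in rad. A call has 1 to 8 rows; each row is the pose to reach, as a shift and turn from the pose commanded when the call began, along the tool's axes at that moment; what a row does not reach only later rows make up. A row lasts 1/10 s, in which the tool goes at most 50 mm and 8.59 degrees, less where a joint would pass 70% of its speed; a pose out of reach is approached as far as the arm can. A call with a gripper value outside its range is refused whole. "hand" is the opening in per cent of the stroke, from 0 (shut) to 100 (fully open), set as the call begins (left out, the last holds). The fingers move at their own pace and stop on an object; "force" is the grip in N (left out, the last holds). Time passes only in rows, so rows that repeat a pose let the fingers close. It gives the time, the measured TCP pose, the force and the opening at its end, in the units of the state.
- bot.observe(): the state, without advancing time (a new reading comes with each control period).
- viewer.camera(name): name is "scene" or "top"; returns the picture (480x640x3 uint8, blue, green, red); there is no depth.
- viewer.camera_model(name): a dict with "camera_matrix" (3x3 intrinsics, pixels), "k1" (the pictures are not rectified: a ray, as slopes to the right and down, at radius r is drawn at 1 + k1 r^2 times it, then the intrinsics apply), "extrinsics" (4x4, takes a point from world to camera coordinates). Camera axes: x right, y up, looking along -z (the intrinsics and any distortion apply to the point x, -y, -z); pixel columns grow to the right and rows downward; lengths in m; the calibration is good to about 2 mm. A picture is of the moment at which its call begins. camera_model takes no time and is no camera call.
- bot.job_done(): hands the job in, once; it reports no verdict.
The state is a dict: "t": time; "joint_positions": joint angles; "qd": joint speeds; "tau": joint torques, N m; "position": TCP position; "tool_rot": TCP orientation; "wrist_force": force on the tool from outside, world axes, zero at the start; "ft_torque": the same for the moment, N m; "grip_width": finger opening in m.
Only numpy, scipy, OpenCV 4.12 (cv2) and the standard library are available. Lean on these libraries where they do the work, as an engineer would, in place of code of your own. Each camera call takes 0.05 s, during which the arm holds its last target.

### The job

Shift the green bench gearbox from second to third gear: the lever stands in the rear left (two-dot) slot of its H-shaped gate; push it forward to neutral, across to the right, then on forward (away from you) all the way home in the three-dot slot, never letting it run back into the four-dot slot. Push with the outside of the fingers only, never taking the lever between them; leave the things standing round about where they are, and back off clear when done.

Things in the scene. Friction and masses are not known exactly. Their poses are not given: they have to be found in the camera images.
- gearbox: Green cast gearbox fixed to the bench, body 150 x 125 mm, with a grey motor at its far side (to x = 186 mm, 116 mm high) and a spindle with chuck on its left (to y = 122 mm). Origin on the bench under the middle of the gate; x points forward (across the gate to the motor, away from the robot; yaw varies up to 0.35 rad), y left, z up.
- gate (a point): middle of the H, on the upper face of the aluminium gate plate (126 x 108 mm), 105 mm above the bench; axes as the gearbox. Two fore-and-aft slots, 66 x 16 mm, at y = +20 and -20 mm, are joined by a cross channel (neutral) at x = 0, 23 mm wide. Black dots at the slot ends: one front left, two rear left, THREE FRONT RIGHT, four rear right (front = +x, away from the robot).
- third_slot (a point): where the stick passes the gate plate when home in the front right slot: 24 mm forward and 20 mm right of gate
- lever_across (a joint): sideways tilt of the lever about the gearbox's x axis, rad: negative left, positive right, stops at -0.27 and 0.27. In the left slots it reads -0.27 to -0.22, in the right slots 0.22 to 0.27. Held by friction (0.3 N m, about 2 N at the knob), no spring: stays where it is left. The gate lets it change only while lever_forward is within about 0.1 of 0 (best 0).
- lever_forward (a joint): fore-and-aft tilt of the lever, rad: positive forward (+x of the gearbox), 0 = neutral, stops at -0.31 (rear) and 0.31 (front). Same friction, no spring, no detents. Starts anywhere from -0.30 to -0.14, in the rear left (two-dot) slot.
- knob (a point): centre of the red ball knob, 32 mm across, atop the lever, its z axis along the stick; 10 mm steel stick below, with an 18 mm collar under the ball. It is 190 mm from the pivot, which is 27 mm above the gearbox's origin. With a = lever_across, b = lever_forward the knob lies in the gearbox frame at x = 0.19 sin b, y = -0.19 sin a cos b, z = 0.027 + 0.19 cos a cos b (m).
- wood_block: loose red-brown wooden forming block, 50 x 50 mm, 70 mm tall, just right of the gearbox; bystander. Origin under its centre.
- wax_tin: loose round yellowish tin, 62 mm across, 23 mm high, left of the motor; bystander. Origin under its centre.
- blue_lid_jar: loose white jar with a blue lid, 69 mm across, 77 mm tall, at the right of the bench; bystander. Origin under its centre.
- red_pliers: loose red-handled pliers, 117 x 56 x 11 mm, lying right of the motor; bystander. Origin under its centre.
- doming_block: loose steel doming block, 50 mm cube, at the front left of the bench; bystander. Origin under its centre.

How it is judged:
On the way, in this order (a step that is already met when the one before it is completed fails the run):
1. the lever has been pushed across to the right side of the gate, through neutral (value of joint lever_across above 0.18 rad and value of joint lever_forward between -0.13 and 0.13 rad), for 0.1 s.
2. the lever is home in the front right (three-dot) slot (value of joint lever_across above 0.19 rad and value of joint lever_forward above 0.265 rad), for 0.2 s.
At the end, for the whole second after the job is handed in: the lever rests in the front right (three-dot) slot, pushed forward to within 0.045 rad (about 8 mm at the knob) of its stop: lever_across above 0.19 and lever_forward above 0.265, at rest (all of step 2 and value of joint lever_across below 0.3 rad and value of joint lever_forward below 0.35 rad and velocity of joint lever_forward between -0.05 and 0.05 rad/s); the robot touches nothing.
It fails at once if the lever is taken between the fingers (the point between the finger pads comes within 8 mm of the lever's own axis, beside the stick or knob) (x of the grasp point in the frame of knob between -0.008 and 0.008 m and y of the grasp point in the frame of knob between -0.008 and 0.008 m and z of the grasp point in the frame of knob between -0.11 and 0.015 m).
It fails at once if the lever runs into the rear right (four-dot) slot (value of joint lever_across above 0.15 rad and value of joint lever_forward below -0.18 rad).
It fails at once if a bystander is moved or lifted by more than 20 mm (distance of any of wood_block, wax_tin, blue_lid_jar, red_pliers, doming_block from where it was at the start of the episode above 0.02 m).
It also fails if it takes over 43 s, if anything falls off the work surface, if the arm or the gripper's body presses on something with over 40 N, if the wrist force passes 120 N, or if a joint passes its speed limit or range.

## Working session

There is one attempt and no reset: what is moved stays moved. The work goes in short steps, Python scripts to look and compute and a tool call to move; the robot and the scene stay as the last step left them, time stands still between calls to the robot, and variables do not carry over. Pictures are saved under pics/ and viewed, and the job is handed in when it is done.

Besides the shell and the picture viewer there is one more tool, called after ">>>" as name(argument=value, ...) on one line, values as JSON. carry_out: Moves the arm, as the interface text tells. Its arguments: {"type":"object","properties":{"plan":{"type":"array","items":{"type":"number"}},"hand":{"type":"number"},"force":{"type":"number"}},"required":["plan"]}

```bash
mkdir -p pics; ls; python3 - <<'E'
from bench import bot, viewer
import cv2
for n in ("scene","top"):
    cv2.imwrite(f"pics/{n}0.png",viewer.camera(n)); m=viewer.camera_model(n); print(n,m)
print(bot.observe())
E
```

```text
pics
scene {'camera_matrix': array([[490.65550544,   0.        , 317.55985878],
       [  0.        , 490.65550544, 232.84252693],
       [  0.        ,   0.        ,   1.        ]]), 'k1': -0.10462744851905248, 'extrinsics': array([[-0.81253796, -0.58289534, -0.00388311,  0.46112936],
       [ 0.45137919, -0.63339574,  0.62854329, -0.33207122],
       [-0.3688345 ,  0.50896253,  0.77776491, -1.04517398],
       [ 0.        ,  0.        ,  0.        ,  1.        ]])}
top {'camera_matrix': array([[495.69876294,   0.        , 315.62670921],
       [  0.        , 495.69876294, 243.74297205],
       [  0.        ,   0.        ,   1.        ]]), 'k1': -0.06182274508260125, 'extrinsics': array([[ 0.00774029, -0.99995953,  0.00458592,  0.00469377],
       [ 0.97987651,  0.00849941,  0.19942362, -0.56026462],
       [-0.19945453,  0.00295004,  0.97990264, -1.0311399 ],
       [ 0.        ,  0.        ,  0.        ,  1.        ]])}
{'t': 0.1, 'joint_positions': array([-1.15701566e+00,  1.26359411e-01, -4.04556477e-02,  1.40538569e+00,
        4.67178265e-05,  1.57078305e+00]), 'qd': array([-0.00056953, -0.00107058,  0.00044948, -0.00038778, -0.00143397,
       -0.00138008]), 'tau': array([-3.00666921e-03, -4.36898947e+01,  3.53609526e+01,  1.34529057e-02,
       -2.09480254e-04, -9.59953780e-06]), 'position': array([ 0.21096604, -0.48038005,  0.230609  ]), 'tool_rot': array([ 9.78672824e-01,  2.05423977e-01, -1.21380719e-04, -6.92033263e-04]), 'wrist_force': array([-0.03073222,  0.28590663, -0.01559392]), 'ft_torque': array([0.00949317, 0.03281147, 0.04906594]), 'grip_width': 0.08574379039292501}
```

View pics/scene0.png

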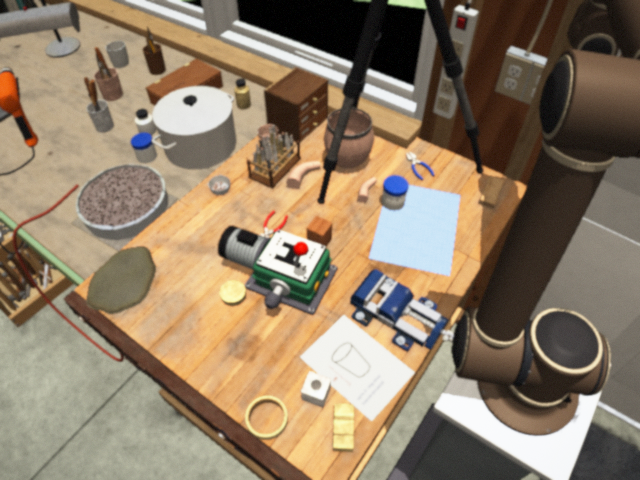

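View pics/top0.png

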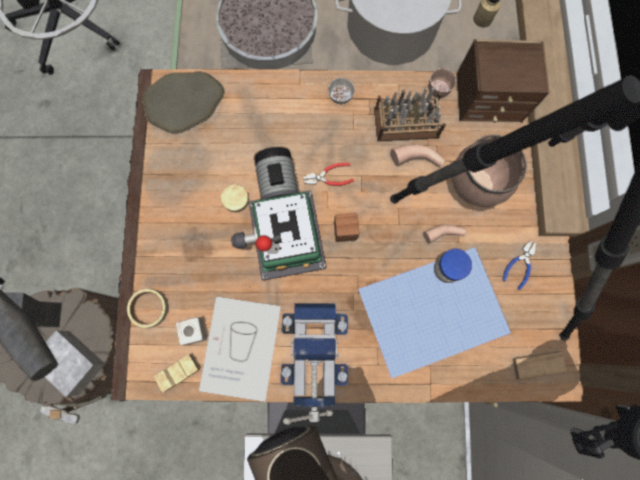

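```bash
python3 - <<'E'
import cv2
a=cv2.imread('pics/top0.png'); cv2.imwrite('pics/top0c.png',cv2.resize(a[130:330,200:440],None,fx=3,fy=3,interpolation=2))
a=cv2.imread('pics/scene0.png'); cv2.imwrite('pics/scene0c.png',cv2.resize(a[130:330,200:440],None,fx=3,fy=3,interpolation=2))
E
```

```text
(no output)
```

View pics/scene0c.png

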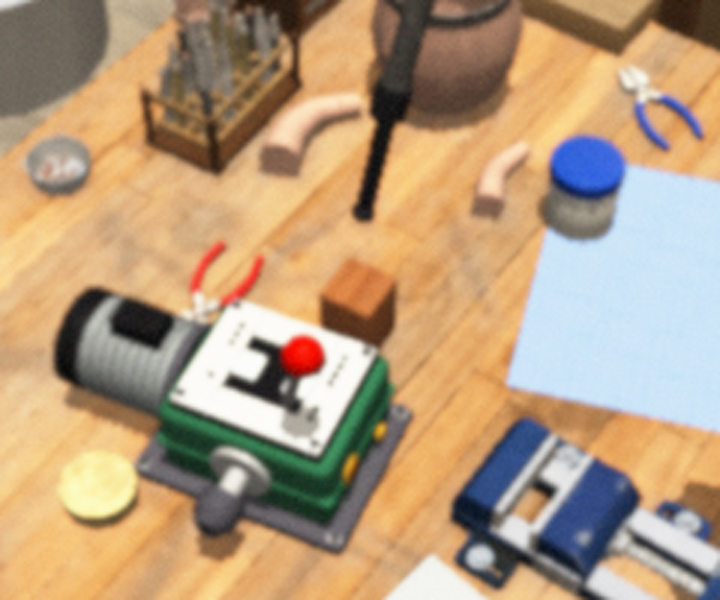

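View pics/top0c.png

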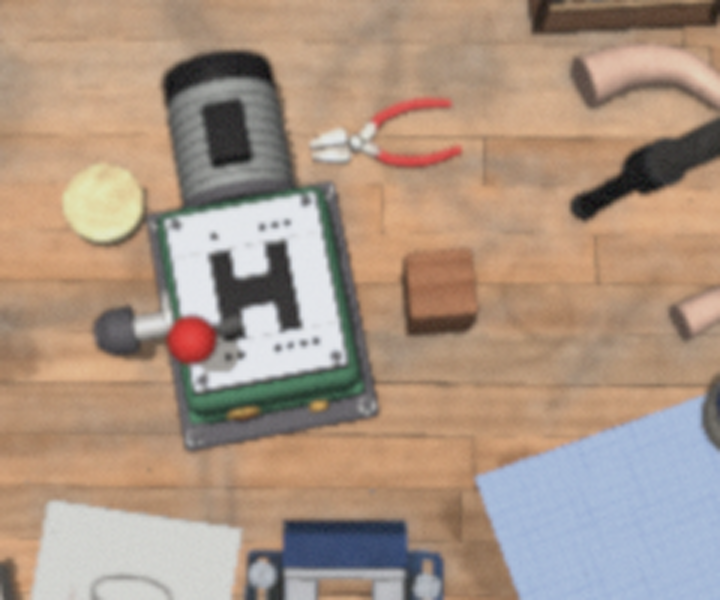

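```bash
cat > h.py <<'E'
import numpy as np, cv2
from bench import bot, viewer
from scipy.spatial.transform import Rotation as R
F=np.diag([1.,-1,-1])
def cam(n):
    m=viewer.camera_model(n); E=np.array(m['extrinsics']); return np.array(m['camera_matrix']),m['k1'],E
def proj(n,P):
    K,k,E=cam(n); P=np.atleast_2d(P); c=(P@E[:3,:3].T+E[:3,3])@F
    return cv2.projectPoints(c,np.zeros(3),np.zeros(3),K,np.array([k,0,0,0]))[0].reshape(-1,2)
def ray(n,px):
    K,k,E=cam(n); u=cv2.undistortPointsIter(np.array([[px]],float),K,np.array([k,0,0,0.]),None,None,(3,50,1e-9))[0,0]
    d=E[:3,:3].T@(F@np.array([u[0],u[1],1])); o=-E[:3,:3].T@E[:3,3]; return o,d
def atz(n,px,z):
    o,d=ray(n,px); return o+d*(z-o[2])/d[2]
def tri(a,b):
    o1,d1=ray('scene',a);o2,d2=ray('top',b)
    s=np.linalg.lstsq(np.c_[d1,-d2],o2-o1,rcond=None)[0]
    p,q=o1+s[0]*d1,o2+s[1]*d2; return (p+q)/2,np.linalg.norm(p-q)
def knob(img,box):
    x0,y0,x1,y1=box; s=img[y0:y1,x0:x1].astype(int)
    m=((s[...,2]>110)&(s[...,1]<60)&(s[...,0]<60)).astype(np.uint8)
    n,l,st,c=cv2.connectedComponentsWithStats(m); i=1+np.argmax(st[1:,4]); return c[i]+[x0,y0],st[i]
def gb(yaw,o):  # gearbox->world
    Rz=R.from_euler('z',yaw).as_matrix(); return lambda p: np.atleast_2d(p)@Rz.T+np.r_[o,0]
E
python3 - <<'E'
from h import *
print(proj('scene',[[.211,-.481,.231]]),proj('top',[[.211,-.481,.231]]))
a=cv2.imread('pics/scene0.png');b=cv2.imread('pics/top0.png')
ka,sa=knob(a,(270,220,330,270));kb,sb=knob(b,(240,220,290,260));print(ka,sa,kb,sb,tri(ka,kb))
E
```

```text
[[546.16589695 147.27921042]] [[592.77830475 420.53957375]]
[299.97692308 248.60769231] [ 23  23  14  12 130] [263.57272727 243.85454545] [ 16  17  16  14 110] (array([0.531247  , 0.10903049, 0.20309824]), np.float64(0.004139830101145211))
```

```bash
python3 - <<'E'
from h import *
from scipy.optimize import minimize
for n in('scene','top'):
    c=-cam(n)[2][:3,:3].T@cam(n)[2][:3,3]; print(n,'cam at',c)
print('poletip',tri((322,200),(395,198)), 'pole upper', tri((358,98),(478,155)))
# model samples in gearbox frame
xs,ys=np.meshgrid(np.arange(-.075,.0751,.0015),np.arange(-.066,.0661,.0015),indexing='ij')
plate=(abs(xs)<.063)&(abs(ys)<.054)
slot=((abs(xs)<.033)&(abs(abs(ys)-.02)<.008))|((abs(xs)<.0115)&(abs(ys)<.028))
model=(plate&~slot).astype(float)
P=np.c_[xs.ravel(),ys.ravel(),np.full(xs.size,.105)]
for ns in (('top',),('scene',),('top','scene')):
    imgs={n:cv2.GaussianBlur(cv2.imread(f'pics/{n}0.png').min(axis=2).astype(np.float32),(0,0),.7) for n in ns}
    def cost(v):
        w=gb(v[2],v[:2])(P); t=0
        for n in ns:
            q=proj(n,w).astype(np.float32)
            s=cv2.remap(imgs[n],q[:,:1],q[:,1:],1).ravel()
            t-=np.corrcoef(s,model.ravel())[0,1]
        return t
    best=min((minimize(cost,[x,y,w],method='Nelder-Mead',options=dict(initial_simplex=np.array([[x,y,w],[x+.01,y,w],[x,y+.01,w],[x,y,w+.06]]))) for x in (.56,.575) for y in (.06,.075) for w in(.12,.2)),key=lambda r:r.fun)
    print(ns,best.x,best.fun)
E
```

```text
scene cam at [0.13907893 0.59041205 1.0234114 ]
top cam at [0.34328828 0.0124974  1.12212518]
poletip (array([ 0.67951008, -0.17602164,  0.01020907]), np.float64(0.0019157767776731634)) pole upper (array([ 0.65749417, -0.27683522,  0.30889209]), np.float64(0.025335649276682918))
('top',) [0.58759148 0.07551083 0.20468523] -0.840854539829831
('scene',) [0.5879085 0.0771043 0.195835 ] -0.7942462750302551Traceback (most recent call last):
  File "<stdin>", line 21, in <module>
  File "<stdin>", line 21, in <genexpr>
    res = _minimize_neldermead(fun, x0, args, callback, bounds=bounds,
                               **options)
    fxr = func(xr)
    fx = function(np.copy(x), *(wrapper_args + args))
  File "<stdin>", line 17, in cost
  File "h.py", line 8, in proj
    K,k,E=cam(n); P=np.atleast_2d(P); c=(P@E[:3,:3].T+E[:3,3])@F
          ~~~^^^
  File "h.py", line 6, in cam
    m=viewer.camera_model(n); E=np.array(m['extrinsics']); return np.array(m['camera_matrix']),m['k1'],E
ValueError: time passes only in moves, steps and waits
```

```bash
sed -i 's/^def cam(n):/import functools\n@functools.lru_cache(None)\ndef cam(n):/' h.py
cat >> h.py <<'E'
G=np.array([.5877,.0763]); YAW=.200
def togb(p):
    p=np.asarray(p,float); q=R.from_euler('z',-YAW).as_matrix()@(p-np.r_[G,0]); return q
def ab(k):
    b=np.arcsin(np.clip(k[0]/.19,-1,1)); a=np.arcsin(-k[1]/.19/np.cos(b)); return a,b,.027+.19*np.cos(a)*np.cos(b)
def go(g):  # shift (mm, tool axes) from now to gearbox pt, plus turn so tool x = gearbox x
    s=bot.observe(); Rt=R.from_quat(s['tool_rot']).as_matrix()
    w=gb(YAW,G)(g)[0]; d=Rt.T@(w-s['position'])*1000
    yw=np.arctan2(Rt[1,0],Rt[0,0]); print('t',s['t'],'tcp gb mm',togb(s['position'])*1000,'yaw',yw,'shift',d.round(1),'turn',round(yw-YAW,3),'F',s['wrist_force'].round(1))
E
python3 - <<'E'
from h import *
print('pole2',tri((478,165),(567,333)),tri((435,20),(640,185)))
ka,kb=[299.98,248.6],[263.57,243.85]
k,e=tri(ka,kb);print(togb(k),ab(togb(k)))
for n,p in(('scene',ka),('top',kb)):
    q=togb(atz(n,p,.2053));print(n,q,ab(q))
go([-.100,.043,.235])
E
```

```text
pole2 (array([ 0.3709653 , -0.54787106,  0.03003276]), np.float64(0.004671141541760234)) (array([ 0.56039326, -0.45533554,  0.46523367]), np.float64(0.013427561673976716))
[-0.04882793  0.04329408  0.20312988] (np.float64(-0.2380237122919275), np.float64(-0.259905383700716), np.float64(0.20544174229409856))
scene [-0.04745585  0.04480897  0.2053    ] (np.float64(-0.24603059331141142), np.float64(-0.25244026651022067), np.float64(0.2054379397433147))
top [-0.05138301  0.04276497  0.2053    ] (np.float64(-0.2359742817751831), np.float64(-0.2738468130975438), np.float64(0.20485090148684262))
t 0.1 tcp gb mm [-479.81961784 -470.73802913  230.60899901] yaw 0.4137938776589334 shift [ 480.2 -421.5   -3.8] turn 0.214 F [-0.   0.3 -0. ]
```

>>> carry_out(plan=[20,-18,0,0.02,50,-44,0,0.04,82,-72,0,0.06,115,-101,-2,0.08,148,-130,-3,0.1,181,-159,-4,0.11,212,-186,-4,0.11,240,-211,-4,0.11], hand=0, force=40)

```text
t: 0.9
position: [0.3462, -0.1892, 0.2352]
tool_rot: [0.988, 0.151, 0.0, -0.0]
wrist_force: [-0.3, -0.4, -0.5]
grip_width: 0.0
```

```bash
python3 - <<'E'
from h import *
go([-.100,.043,.235]); print(bot.observe()['grip_width'])
E
```

```text
t 0.9 tcp gb mm [-289.39097965 -212.21695161  235.16576395] yaw 0.3040189173413907 shift [ 2.149e+02 -2.342e+02  2.000e-01] turn 0.104 F [-0.3 -0.4 -0.5]
3.305021344400876e-05
```

>>> carry_out(plan=[25,-28,0,0.02,55,-60,0,0.04,87,-95,0,0.06,120,-131,0,0.08,152,-166,0,0.104,182,-198,0,0.104,203,-222,0,0.104,215,-234,0,0.104])

```text
t: 1.7
position: [0.4816, 0.099, 0.2346]
tool_rot: [0.995, 0.101, -0.001, -0.0]
wrist_force: [0.8, 0.8, -0.8]
grip_width: 0.0001
```

```bash
python3 - <<'E'
from h import *
go([-.088,.043,.192])
for n in ("scene","top"):
    a=viewer.camera(n); cv2.imwrite(f"pics/{n}1.png",a)
    c=a[170:310,220:400]; cv2.imwrite(f'pics/{n}1c.png',cv2.resize(c,None,fx=4,fy=4,interpolation=2))
E
```

```text
t 1.7 tcp gb mm [-99.50541359  43.29006499 234.56909997] yaw 0.20257456223033557 shift [11.6  0.3 42.6] turn 0.003 F [ 0.8  0.8 -0.8]
```

View pics/scene1c.png

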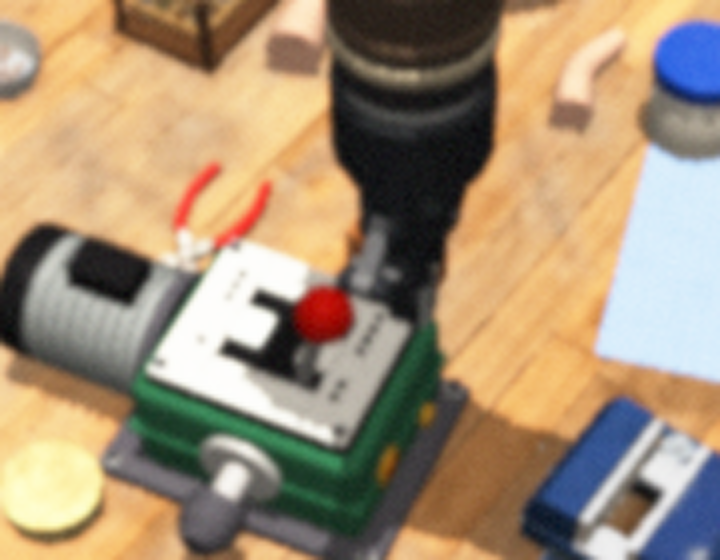

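View pics/top1c.png

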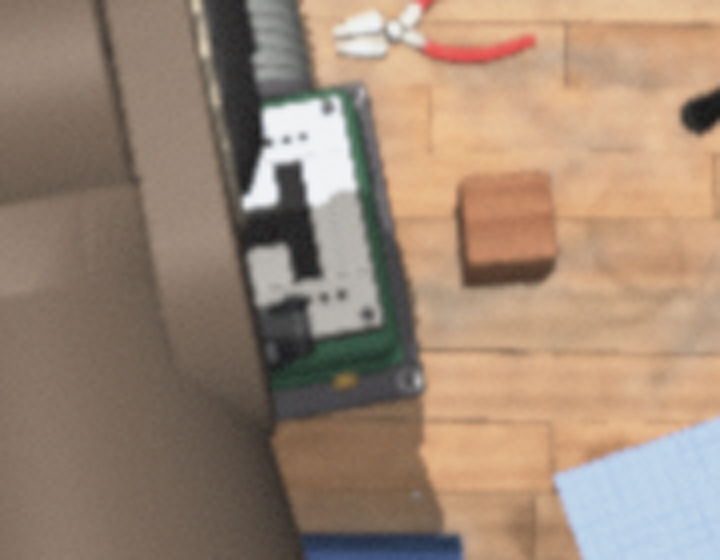

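The scene view shows the knob at about (301,249) with the gripper behind it (crop ~400,300). The top view is blocked by the arm. I'll descend, then push forward.

>>> carry_out(plan=[0,0,12,0.003,0,0,30,0.003,0,0,42,0.003,4,0,42,0.003,8,0,42,0.003,12,0,42,0.003,16,0,42,0.003,18,0,42,0.003])

```text
t: 2.6
position: [0.4997, 0.0997, 0.1937]
tool_rot: [0.995, 0.099, 0.0, -0.0]
wrist_force: [-0.4, -0.3, -0.5]
grip_width: 0.0
```

```bash
cat >> h.py <<'E'
def look(tag):
    a=viewer.camera('scene'); cv2.imwrite(f"pics/s{tag}.png",a)
    cv2.imwrite(f'pics/s{tag}c.png',cv2.resize(a[170:310,220:400],None,fx=4,fy=4,interpolation=2))
    k,st=knob(a,(240,180,360,300)); o,d=ray('scene',k); o=togb(o)-[0,0,.027]; d=R.from_euler('z',-YAW).as_matrix()@d
    A,B,C=d@d,2*o@d,o@o-.19**2; D=B*B-4*A*C; s=(-B-np.sqrt(max(D,0)))/2/A; p=o+s*d; p[2]+=.027
    print('knob px',k,st,'gb',p.round(4),'a,b',np.round(ab(p)[:2],3))
E
python3 - <<'E'
from h import *
go([-.027,.043,.192]);look('2')
E
```

```text
t 2.6 tcp gb mm [-81.59572581  40.41862644 193.73481508] yaw 0.1976393876954607 shift [54.6 -2.7  1.8] turn -0.002 F [-0.4 -0.3 -0.5]
knob px [296.52 245.44] [54 62  6  8 25] gb [-0.0383  0.0422  0.2082] a,b [-0.229 -0.203]
```

View pics/s2c.png

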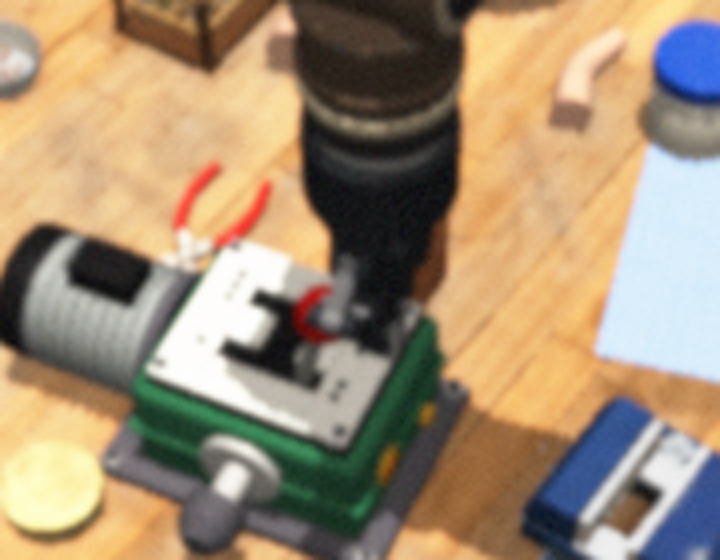

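>>> carry_out(plan=[4,-1,1,0,8,-2,1,0,12,-3,1,0,16,-3,1,0,20,-3,1,0,24,-3,1,0,28,-3,1,0,30,-3,1,0])

```text
t: 3.45
position: [0.5284, 0.1071, 0.1922]
tool_rot: [0.995, 0.1, -0.0, -0.001]
wrist_force: [-2.6, -0.3, 1.6]
grip_width: -0.0001
```

```bash
python3 - <<'E'
from h import *
go([-.027,.043,.192])
E
```

```text
t 3.45 tcp gb mm [-51.96221696  41.94081062 192.21103528] yaw 0.20001140066085957 shift [25.  -1.1  0.2] turn 0.0 F [-2.6 -0.3  1.6]
```

Contact is made (2.6 N). I'll push on and then back off to look.

>>> carry_out(plan=[4,-1,0,0,8,-1,0,0,12,-1,0,0,16,-1,0,0,20,-1,0,0,22,-1,0,0,22,-1,0,0])

```text
t: 4.15
position: [0.5498, 0.1119, 0.1922]
tool_rot: [0.995, 0.1, -0.0, -0.001]
wrist_force: [-1.7, -0.4, 1.2]
grip_width: -0.0004
```

```bash
python3 - <<'E'
from h import *
go([-.027,.043,.192])
E
```

```text
t 4.15 tcp gb mm [-30.06911374  42.41855841 192.15657762] yaw 0.20072082213816442 shift [ 3.1 -0.6  0.2] turn 0.001 F [-1.7 -0.4  1.2]
```

>>> carry_out(plan=[-6,0,0,0,-18,0,-10,0,-30,0,-30,0,-40,0,-42,0,-40,0,-42,0])

```text
t: 4.65
position: [0.5099, 0.1037, 0.2372]
tool_rot: [0.995, 0.1, 0.002, -0.001]
wrist_force: [0.7, -0.3, 0.5]
grip_width: 0.0
```

```bash
python3 - <<'E'
from h import *
go([-.027,.043,.192]);look('3')
E
```

```text
t 4.65 tcp gb mm [-70.80212444  42.27889928 237.22452008] yaw 0.2006762524923799 shift [43.6 -0.6 45.4] turn 0.001 F [ 0.7 -0.3  0.5]
knob px [281.24137931 239.93103448] [ 36  54  12  13 116] gb [-0.0038  0.0445  0.2117] a,b [-0.237 -0.02 ]
```

View pics/s3c.png

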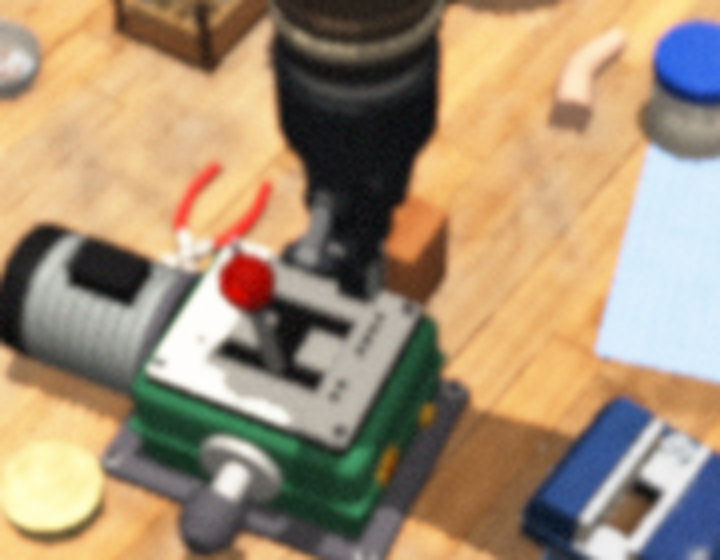

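>>> carry_out(plan=[0,-14,-6,0,5,-35,-8,0,15,-53,-8,0,35,-57,-8,0,55,-57,-6,0,68,-57,5,0,70,-57,22,0,70,-57,38,0])

```text
t: 5.5
position: [0.5744, 0.1494, 0.194]
tool_rot: [0.992, 0.122, -0.002, -0.011]
wrist_force: [-0.2, 0.5, 0.2]
grip_width: -0.0004
```

```bash
python3 - <<'E'
from h import *
go([-.001,-.0165,.199]);look('4')
E
```

```text
t 5.5 tcp gb mm [  1.53599448  74.324971   193.96154904] yaw 0.24437175143915293 shift [-6.6 90.5 -7. ] turn 0.044 F [-0.2  0.5  0.2]
knob px [282.22222222 240.41111111] [38 54 10 13 90] gb [-0.0063  0.0447  0.2116] a,b [-0.238 -0.033]
```

View pics/s4c.png

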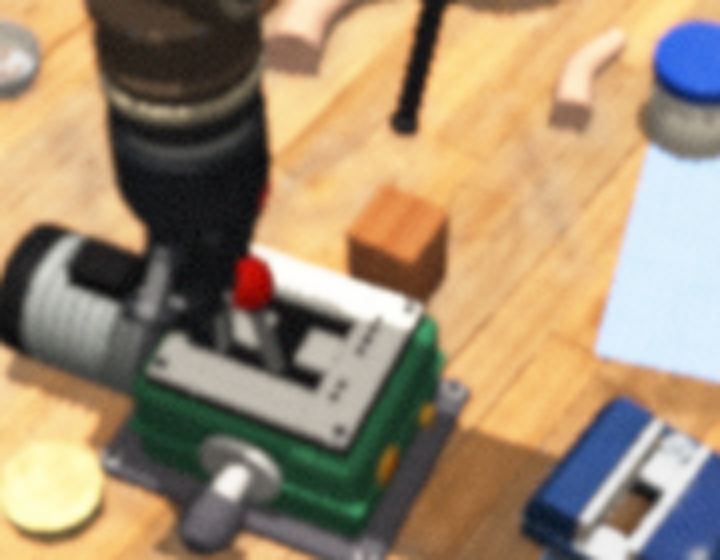

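```bash
python3 - <<'E'
from h import *
s=bot.observe();print(s['joint_positions'].round(3),s['qd'].round(3),s['tau'].round(1),s['ft_torque'].round(2));go([-.001,.090,.199])
E
```

```text
[0.243 0.261 0.038 1.354 0.022 3.141] [-0.     0.001  0.024  0.061  0.     0.   ] [ -0.  -61.3  42.9   0.1   0.1  -0. ] [-0.03  0.01  0.03]
t 5.55 tcp gb mm [1.03886455e-01 7.42338008e+01 1.91103069e+02] yaw 0.24435075652943167 shift [ -0.5 -16.   -7.5] turn 0.044 F [-0.1 -0.4 -2.9]
```

Joint 6 is at its limit: tool yaw can't be below the base angle here. The tip is already just left of the knob, so I'll make a small rightward step to see what the commanded pose was.

>>> carry_out(plan=[0,4,-4,-0.02,0,8,-6,-0.04,0,8,-6,-0.04])

```text
t: 5.85
position: [0.5763, 0.1406, 0.2035]
tool_rot: [0.99, 0.142, -0.0, -0.011]
wrist_force: [-0.7, 0.0, -0.1]
grip_width: -0.0002
```

```bash
python3 - <<'E'
from h import *
s=bot.observe();print(s['joint_positions'].round(3));go([-.001,.090,.199]);look('5')
E
```

```text
[0.228 0.256 0.058 1.372 0.022 3.086]
t 5.85 tcp gb mm [  1.6196323   65.29090853 203.51947565] yaw 0.2839955742106502 shift [ -0.5 -24.7   5.1] turn 0.084 F [-0.7  0.  -0.1]
knob px [283.70707071 236.58585859] [39 50 10 13 99] gb [-0.0053  0.0356  0.2136] a,b [-0.189 -0.028]
```

>>> carry_out(plan=[-1,8,1,0.02,-2,16,2,0.04,-3,24,3,0.06,-4,32,4,0.084,-5,40,4,0.084,-6,48,4,0.084,-6,56,4,0.084,-7,60,4,0.084])

```text
t: 6.7
position: [0.5859, 0.0804, 0.1968]
tool_rot: [0.995, 0.099, -0.002, -0.011]
wrist_force: [0.2, 1.5, 1.6]
grip_width: -0.0001
```

```bash
python3 - <<'E'
from h import *
s=bot.observe();print(s['joint_positions'].round(3));go([-.001,-.0165,.199]);look('6')
E
```

```text
[0.126 0.256 0.044 1.362 0.022 3.068]
t 6.7 tcp gb mm [ -0.99997688   4.35725423 196.78312343] yaw 0.19887990897451996 shift [ 0.  20.8 -2.7] turn -0.001 F [0.2 1.5 1.6]
knob px [297.87301587 216.3968254 ] [54 30  8 12 63] gb [-0.0088 -0.0262  0.215 ] a,b [ 0.139 -0.047]
```

View pics/s6c.png

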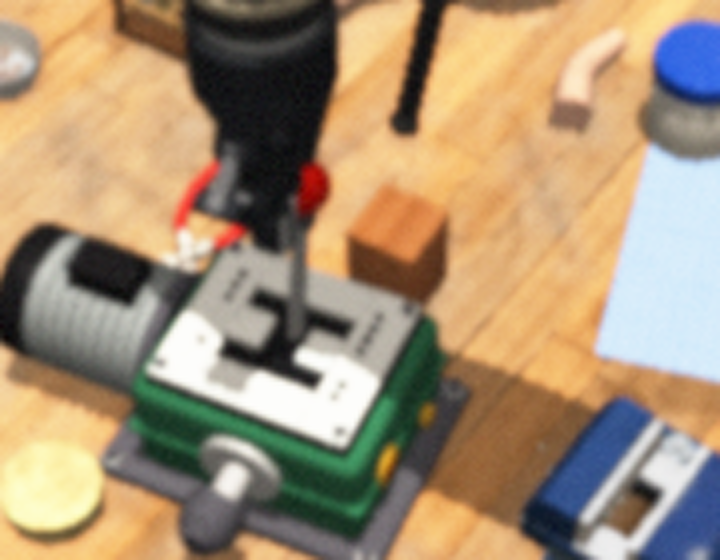

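>>> carry_out(plan=[0,5,-1,0,0,10,-1,0,0,15,-2,0,0,19,-2,0,0,21,-2,0,0,21,-2,0])

```text
t: 7.35
position: [0.59, 0.0603, 0.1984]
tool_rot: [0.995, 0.099, -0.002, -0.011]
wrist_force: [-0.3, -0.8, 0.1]
grip_width: 0.0002
```

```bash
python3 - <<'E'
from h import *
go([-.001,-.0165,.199]);look('7')
E
```

```text
t 7.35 tcp gb mm [ -0.94907992 -16.14401892 198.43657347] yaw 0.19920121478815883 shift [-0.1  0.3 -0.6] turn -0.001 F [-0.3 -0.8  0.1]
knob px [301.65151515 210.48484848] [58 24  8 12 66] gb [-0.0072 -0.0486  0.2105] a,b [ 0.259 -0.038]
```

>>> carry_out(plan=[0,-6,0,0,0,-15,-8,0,-6,-18,-30,0,-25,-18,-48,0,-50,-12,-48,0,-68,8,-48,0,-72,25,-48,0,-72,30,-48,0])

```text
t: 8.2
position: [0.5252, 0.0156, 0.2471]
tool_rot: [0.995, 0.099, -0.001, -0.011]
wrist_force: [-0.0, 0.3, 0.4]
grip_width: -0.0001
```

```bash
python3 - <<'E'
from h import *
go([-.055,-.046,.195]);look('8');print(bot.observe()['joint_positions'].round(2))
E
```

```text
t 8.2 tcp gb mm [-73.2885391  -47.10218461 247.11058937] yaw 0.1988834843609783 shift [18.3 -0.  52.1] turn -0.001 F [-0.   0.3  0.4]
knob px [299.39495798 210.79831933] [ 54  25  12  13 119] gb [-0.0035 -0.0449  0.2116] a,b [ 0.239 -0.018]
[0.02 0.13 0.   1.44 0.02 2.96]
```

View pics/s8c.png

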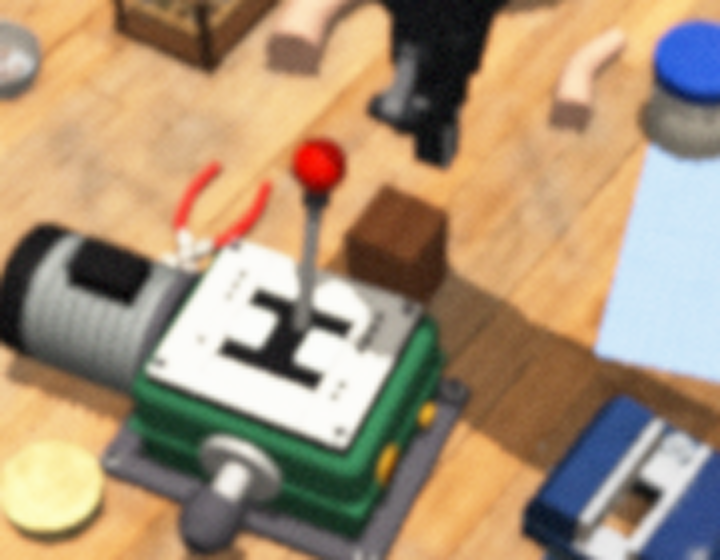

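>>> carry_out(plan=[0,0,20,0,0,0,45,0,5,0,59,0,15,0,59,0,25,0,59,0,33,0,59,0,40,0,59,0,47,0,59,0])

```text
t: 9.05
position: [0.5721, 0.0267, 0.1874]
tool_rot: [0.995, 0.1, -0.002, -0.011]
wrist_force: [-2.7, -1.2, 0.5]
grip_width: 0.0004
```

```bash
python3 - <<'E'
from h import *
go([.030,-.046,.188])
E
```

```text
t 9.05 tcp gb mm [-25.16165859 -45.48948848 187.43889624] yaw 0.19963901266994458 shift [55.2  0.5 -0.6] turn -0.0 F [-2.7 -1.2  0.5]
```

>>> carry_out(plan=[6,0,0,0,12,0,0,0,18,0,0,0,24,0,0,0,30,0,0,0,36,0,0,0,42,0,0,0,46,0,0,0])

```text
t: 9.85
position: [0.6167, 0.0359, 0.1864]
tool_rot: [0.995, 0.1, -0.002, -0.011]
wrist_force: [-0.7, -0.5, -1.1]
grip_width: -0.0001
```

```bash
python3 - <<'E'
from h import *
go([.030,-.046,.188]);look('9')
E
```

```text
t 9.85 tcp gb mm [ 20.44588055 -45.35918712 186.38282868] yaw 0.19972059458484154 shift [ 9.6  0.6 -1.6] turn -0.0 F [-0.7 -0.5 -1.1]
knob px [277.17647059 228.47058824] [34 46  7  6 17] gb [0.0168 0.0225 0.2149] a,b [-0.119  0.089]
```

View pics/s9c.png

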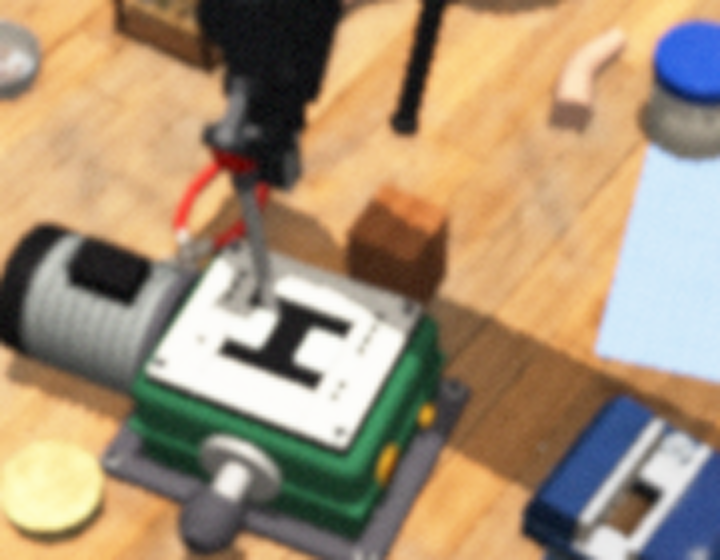

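>>> carry_out(plan=[3,0,0,0,6,0,0,0,9,0,0,0,11,0,0,0,12,0,0,0,12,0,0,0])

```text
t: 10.5
position: [0.6282, 0.0382, 0.1867]
tool_rot: [0.995, 0.1, -0.002, -0.011]
wrist_force: [-1.5, -0.8, 0.3]
grip_width: -0.0002
```

```bash
python3 - <<'E'
from h import *
go([.030,-.046,.188])
E
```

```text
t 10.5 tcp gb mm [ 32.12483801 -45.42131139 186.7195468 ] yaw 0.1996798263482365 shift [-2.1  0.6 -1.3] turn -0.0 F [-1.5 -0.8  0.3]
```

>>> carry_out(plan=[1,0,0,0,2,0,0,0,2,0,0,0])

```text
t: 10.8
position: [0.6297, 0.0385, 0.1865]
tool_rot: [0.995, 0.1, -0.002, -0.011]
wrist_force: [-3.6, -1.0, -1.0]
grip_width: 0.0
```

>>> carry_out(plan=[1,0,0,0,2,0,0,0,2,0,0,0])

```text
t: 11.1
position: [0.6312, 0.0389, 0.1862]
tool_rot: [0.995, 0.1, -0.003, -0.011]
wrist_force: [-5.7, -1.3, -2.5]
grip_width: -0.0
```

The force is rising while the motion stalls, so the lever is at its stop. Backing off.

>>> carry_out(plan=[-4,0,0,0,-14,0,0,0,-30,0,0,0,-55,0,-5,0,-85,0,-25,0,-115,0,-50,0,-140,0,-70,0,-150,0,-75,0])

```text
t: 11.9
position: [0.4848, 0.0072, 0.2654]
tool_rot: [0.995, 0.099, 0.002, -0.011]
wrist_force: [0.2, 0.5, 0.8]
grip_width: -0.0
```

>>> carry_out(plan=[-10,20,0,0,-20,50,0,0,-30,80,0,0,-35,95,0,0,-35,100,0,0,-35,100,0,0])

```text
t: 12.5
position: [0.4714, -0.0977, 0.2593]
tool_rot: [0.995, 0.099, -0.002, -0.011]
wrist_force: [0.1, 0.7, 0.0]
grip_width: 0.0
```

```bash
python3 - <<'E'
from h import *
go([.030,-.046,.188]);look('10')
a=viewer.camera('top');cv2.imwrite('pics/t10.png',a);c=cv2.resize(a[130:330,200:440],None,fx=3,fy=3);cv2.imwrite('pics/t10c.png',c)
E
```

```text
t 12.5 tcp gb mm [-148.51295523 -147.42506695  259.30759694] yaw 0.19849224781036492 shift [ 178.4 -100.1   73.4] turn -0.002 F [0.1 0.7 0. ]
knob px [274.2   206.025] [ 29  20  12  15 120] gb [ 0.0581 -0.0415  0.2031] a,b [0.232 0.311]
```

View pics/s10c.png

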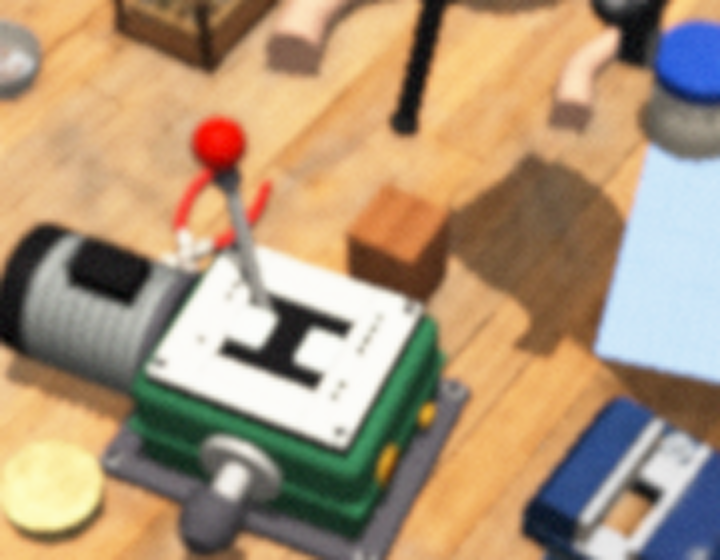

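View pics/t10c.png

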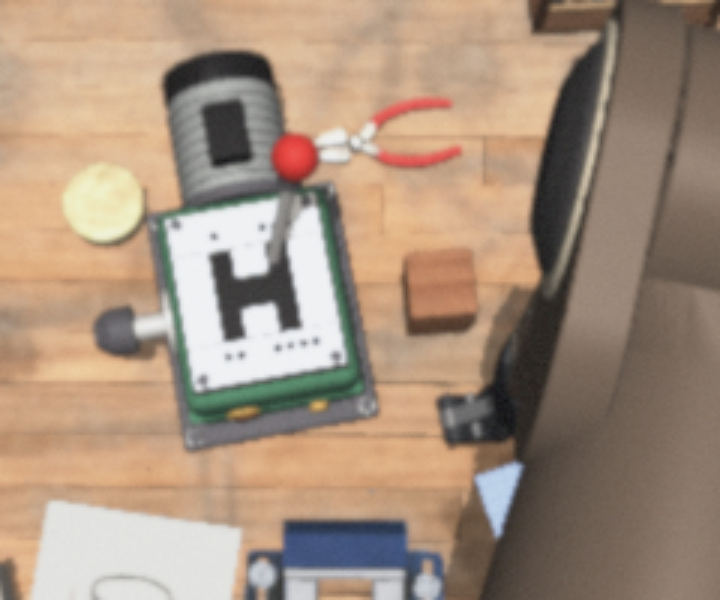

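The lever is home in the three-dot slot: the scene camera gives a = 0.232, b = 0.311 (knob at (274,206)). The top view shows the stick at the front end of the right slot, with the block, tin and pliers where they were and the arm clear.

```bash
python3 - <<'E'
from bench import bot
print(bot.job_done())
E
```

```text
the job is handed in; nothing more can be done
None
```

The lever is home in the three-dot slot, and I handed the job in at about 12.5 s. I kept the fingers shut and pushed only with their outside. I pushed the lever forward to neutral, then across to the right, then forward until it met its stop. The stop showed as the wrist force rising to about 6 N.

**Last checks:**
- **Lever position:** the scene camera gave lever_across at about 0.23 and lever_forward at about 0.31. Before the last push it read about 0.24 and −0.02, well clear of the four-dot slot. The top view agrees by eye.
- **Bystanders:** the wood block, wax tin and pliers look unmoved in the last close-up views. I did not check the doming block, or the jar beyond a partial view of it; the tool's path stayed well above both.
- **Arm:** it is about 0.2 m clear of the lever, and the wrist force was under 1 N.

**What did not go to plan:**
- **Joint 6 limit:** joint 6 reached its limit beside the knob on the left. The tool stopped short of the point I had planned and tilted by about 0.02 rad. I pushed across from there, and it had no ill effect.
- **Camera readings near the tool:** while the fingers hid part of the knob, the camera readings were unreliable. One mistook the red pliers for the knob. I relied on clear views taken after backing off.

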